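# Hook the trapped key out of the jig's slot

## Robot

A 6-joint arm with a two-finger parallel gripper is mounted at the origin on a cart in front of the work surface, level with it; the furniture and walls round the work are solid. World frame = base frame: x ahead of the robot, y to its left, z up, the work surface at z = 0. Lengths are in m, angles in rad, forces in N, time in s.
With the tool pointing down it reaches from about 0.325 to 0.85 m from the base axis. Payload 4.4 kg.
Tool frame: the origin (TCP) lies at the very end of the fingers, on their centre line; the grasp point (between the pads) lies 19 mm behind it (robot.hold_point_z is the distance from the TCP to the grasp point, in m); z points along the fingers, y is the line along which they close (so a half turn about z gives the same grasp; the last joint's range is limited). The gripper opens to 94 mm and grips with 3 to 60 N. Pads are 16 mm wide; open, the fingers measure 119 mm over their backs; the gripper's body (75 mm by 177 mm) begins 78 mm behind the grasp point.
Start: joints at [-1.429, 0.207, 1.542, -0, 1.393, -0.15], TCP at [0.165, -0.551, 0.205] pointing down, gripper open.
Joint ranges: [-2.73, 2.73], [-0.86, 2.22], [0.23, 2.46], [-1.11, 4.25], [0.08, 2.63], [-2.82, 2.82]. Speed limits (rad/s): [2.79, 2.79, 3.14, 3.14, 3.14, 3.14].

## Interface

Orientations are given as a unit quaternion [x, y, z, w].
In Python, from bench import robot, readout, capture, hand_in gives the robot as it stands. Calls block until the motion is done:
- robot.move_ptp(position, orientation): joint-space move of the TCP to a pose.
- robot.move_l(position, ori=None, max_speed=0.15, until_force=None): straight line of the TCP; ori=None keeps the orientation; max_speed is the mean speed in m/s. With until_force (N) it stops when the force on the tool has changed by that much, and returns True; else False.
- robot.movej(angles): joint-space move.
- robot.gripper_open() and robot.close_gripper(strength=None): open the fingers fully, or close them until they stop; strength is the grip in N (None keeps the last).
- robot.sleep(seconds).
- robot.solve_ik(position, orientation): joint angles nearest the present ones, or None.
- readout.state(): the state.
- capture(name): name is "scene" or "top" or "wrist"; returns a dict with "img" (480x640x3 uint8, red, green, blue), "range_z" (480x640 float32, m along the optical axis (not along the pixel's ray), 0 where there is no reading), "mtx" (3x3 intrinsics, pixels), "extrinsics" (4x4, takes a point from world to camera coordinates). Camera axes: x right, y up, looking along -z (the intrinsics and any distortion apply to the point x, -y, -z); pixel columns grow to the right and rows downward; lengths in m; the calibration is good to about 2 mm. A picture is of the moment at which its call begins.
A pose or a line that the arm cannot do raises robot.Unreachable and nothing moves.
- hand_in(): hands the job in; it is judged then, once.
The state is a dict: "time_s": time; "qpos": joint angles; "qvel": joint speeds; "joint_torque": joint torques, N m; "position": TCP position; "orientation": TCP orientation; "ft_force": force on the tool from outside, world axes, zero at the start; "ft_torque": the same for the moment, N m; "gripper_width": finger opening in m; "gripper_force": force on a finger pad.
Only numpy, scipy, OpenCV 4.12 (cv2) and the standard library are available. Lean on these libraries where they do the work, as an engineer would, in place of code of your own. Each camera call takes 0.05 s, during which the arm holds its last target. There are 200 camera calls.

## Task

A small steel key has slid deep into the narrow slot of the jig. Take the hooked pick from its wooden stand, reach its toe into the slot, drop the tip into the key's eye and drag the key out until it lies flat in the jig's tray, wholly clear of the slot; then hang the pick back in its stand as you found it. A lug hidden just inside the slot, on one side or the other, catches the key: feel for the free side and never force it (20 N at the pick is the most), do not touch the key with the gripper, and leave the jar, the oil bottle and the bearing cup where they are.

Things in the scene. Friction and masses are not known exactly. Their poses are not given: they have to be found in the camera images.
- jig: Dark steel jig, fixed, 58 mm wide, 44 high. Origin on the bench under the middle of the slot mouth; +x runs into the slot, z up. Slot: x = 0 to 90 mm (closed end), 30 mm wide (y -15 to 15), floor 6 mm and ceiling 36 mm above the bench; 8 mm roof with a 12 mm wide sight slit from x = 30 to 90.
- tray (a point): Middle of the floor of the jig's open tray, which lies before the slot mouth, jig x = -106 to 0 mm. Tray floor is level with the slot floor, 50 mm wide between side rims; rims at sides and outer end stand 5 mm above the floor. Axes as the jig.
- slot_mouth (a point): Middle of the slot mouth at floor level; axes as the jig. A square fixed lug, 8 mm high and 8 long, stands unseen on the slot floor somewhere in x = 10 to 24 mm. It fills the floor from one side wall (left or right by chance, not measured) to 1.5 mm short of the middle line: a 16.5 mm gap is left along the other wall. A key caught on it must go back in a little before it can be moved over.
- key: Loose plain steel key, a flat bar 40 mm long (x), 14 wide, 8 high, about 60 g, square-ended, with an eye right through from top to bottom, 10 mm long (x), 9 wide (y), centred 10 mm from its nose. The nose, the end at -x, points to the mouth. Origin: middle of the underside. Lies on the slot floor near the middle line, nose 30 to 49 mm inside the mouth.
- key_eye (a point): Centre of the key's eye at the height of the key's top face; axes as the key.
- pick: Hooked pick, 130 g: upright shank 8 x 6 mm; from its foot a toe 6 x 6 mm runs 75 mm to +x, its end bent into a down-pointing tip. Origin: on the shank axis at the toe's underside; z up the shank. Round guard 34 mm across at z = 34 to 38, wooden handle 18 (x) by 14 mm (y) at z = 38 to 90, cap to 94. Starts hanging upright in the stand, guard on the stand top, toe to the stand's +x.
- pick_tip (a point): Underside of the pick's tip, 5 x 5 mm, 72.5 mm ahead of the shank axis and 9 mm below the toe's underside; axes as the pick.
- pick_grip (a point): Middle of the pick's wooden handle, 64 mm above the pick's origin, best gripped across its 14 mm (y); axes as the pick.
- stand: Fixed wooden stand, 120 mm long (x = -26 to 94), 46 wide, 50 high, with a groove 11 mm wide and 44 deep along x on its middle line, open at the top and both ends. Origin: on the bench below where the shank hangs; z up. When hung, the pick's origin is 16 mm above this origin and up to 4 mm along +x from it.
- jar_bolts: Green jar with a white lid, 66 mm across, 90 high, loose; leave alone. Origin: middle of the underside.
- oil_bottle: Black oil bottle, 46 mm across, 155 high, loose; leave alone. Origin: middle of the underside.
- bearing_cup: Steel bearing cup, a ring 44 mm across and 12 high, loose; leave alone. Origin: middle of the underside.
There are look-alikes about, which are no part of the job. Of the things that look like the stand, the larger one is meant.

How it is judged:
On the way, in this order (a step that is already met when the one before it is completed fails the run):
1. the pick's tip is in the key's eye while the key is still in the slot (z of pick_tip in the frame of key_eye below -0.002 m and x of pick_tip in the frame of key_eye between -0.006 and 0.006 m and y of pick_tip in the frame of key_eye between -0.006 and 0.006 m and x of key in the frame of jig above 0.02 m), for 0.2 s.
2. the key has been dragged into the tray, wholly clear of the slot (x of key in the frame of jig between -0.095 and -0.026 m and y of key in the frame of jig between -0.026 and 0.026 m and z of key in the frame of jig between 0.003 and 0.012 m), for 0.2 s.
At the end, for the whole second after the job is handed in: The key lies flat (7 degrees) and still on the tray floor inside its rims, its middle over 26 mm before the slot mouth; the pick hangs released and still in its stand, upright (7 degrees), toe along the groove, guard on the stand top within 5 mm, shank within 15 mm along the groove of its place (all of step 2 and x of pick in the frame of stand between -0.015 and 0.015 m and y of pick in the frame of stand between -0.004 and 0.004 m and z of pick in the frame of stand between 0.011 and 0.021 m and angle between each of pick, key's own z axis and vertical below 0.12 rad and angle between the x axis of pick and the x axis of stand, either way round below 0.15 rad and linear speed of each of key, pick below 0.01 m/s and contact force between the fingers and pick below 0.1 N); the robot touches nothing.
It fails at once if the pick pulls or presses on the key with more than 20 N (contact force between pick and key above 20 N).
It fails at once if the pick presses on the jig with more than 20 N (contact force between pick and jig above 20 N).
It fails at once if the gripper touches the key (contact force between any of the fingers, the arm and key above 0.3 N).
It fails at once if the jar, the oil bottle or the bearing cup is moved more than 15 mm (distance of any of jar_bolts, oil_bottle, bearing_cup from where it was at the start of the episode above 0.015 m).
It also fails if it takes over 64 s, if anything falls off the work surface, if the arm or the gripper's body presses on something with over 40 N, if the wrist force passes 120 N, or if a joint passes its speed limit or range.

## Working session

There is one attempt and no reset: what is moved stays moved. The work goes in short steps, each a Python script; the robot and the scene stay as the last script left them, time stands still between calls to the robot, and variables do not carry over. Pictures are saved under pics/ and viewed, at most 10 in all, crops included, and the job is handed in when it is done.

```bash
mkdir -p pics; ls
cat > h.py <<'E'
import numpy as np, cv2
from bench import robot, readout, capture, hand_in
def world(c):
    d=c["range_z"]; K=c["mtx"]; E=np.linalg.inv(c["extrinsics"])
    v,u=np.mgrid[0:480,0:640]
    x=(u-K[0,2])/K[0,0]*d; y=(v-K[1,2])/K[1,1]*d
    P=np.stack([x,-y,-d,np.ones_like(d)],-1)@E.T
    return P[...,:3]
E
python3 - <<'E'
from h import *
for n in("scene","top"):
    c=capture(n); np.savez(n+".npz",**c); cv2.imwrite(f"pics/{n}0.png",c["img"][...,::-1])
    print(n,c["mtx"].tolist(),np.linalg.inv(c["extrinsics"]).round(3).tolist(),(c["range_z"]>0).mean())
s=readout.state();print(s["time_s"],s["position"],s["orientation"],s["ft_force"],robot.hold_point_z)
E
```

```text
pics
scene [[521.8115932605546, 0.0, 312.30400904258386], [0.0, 521.8115932605546, 232.0558211293975], [0.0, 0.0, 1.0]] [[-0.72, 0.52, -0.46, 0.057], [-0.694, -0.548, 0.467, 0.415], [-0.009, 0.656, 0.755, 0.921], [0.0, 0.0, 0.0, 1.0]] 0.9964290364583334
top [[481.4447607023963, 0.0, 317.0589871825503], [0.0, 481.4447607023963, 243.0616753469045], [0.0, 0.0, 1.0]] [[-0.023, 0.994, -0.103, 0.451], [-0.999, -0.025, -0.021, -0.12], [-0.023, 0.102, 0.994, 0.998], [0.0, 0.0, 0.0, 1.0]] 0.995791015625
0.1 [ 0.16531572 -0.54994534  0.20438792] [ 9.89373221e-01  1.45394414e-01 -2.27157847e-06 -1.04559284e-03] [-1.06427571 -0.83589394  0.74901289] 0.0188
```

View pics/top0.png

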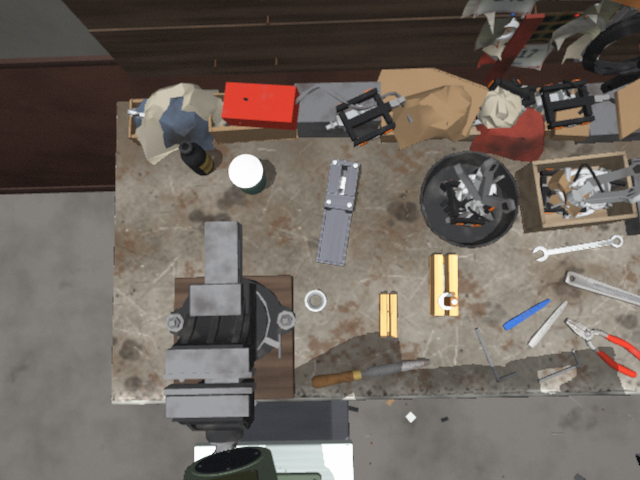

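View pics/scene0.png

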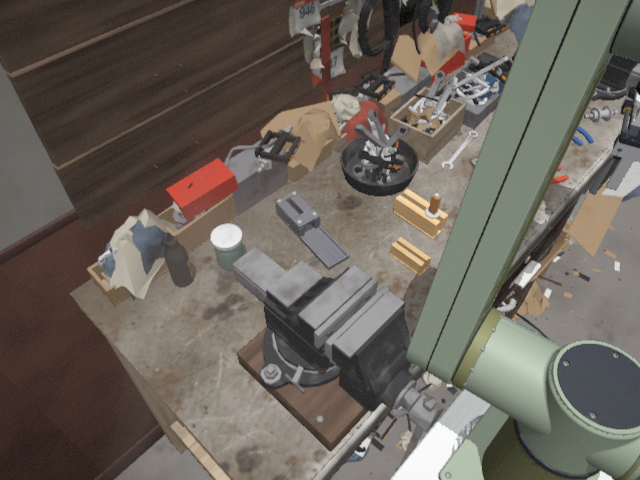

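The top view shows the stand at about (445,285) with the pick handle near (449,300), so the toe points up in the image. The small look-alike stand is at (388,315). The jig has its roof at (342,183) and its tray at (333,236). The scene view agrees with this.

Run:
```python
from h import *
c=dict(np.load("top.npz")); P=world(c); np.save("P.npy",P)
def rect(n,u0,u1,v0,v1,zl,zh):
    Q=P[v0:v1,u0:u1].reshape(-1,3); Q=Q[(Q[:,2]>zl)&(Q[:,2]<zh)]
    r=cv2.minAreaRect((Q[:,:2]*1000).astype(np.float32))
    print(n,len(Q),"zmed",np.median(Q[:,2]).round(4),"rect",np.round(r[0],1),np.round(r[1],1),round(r[2],2),"\n",cv2.boxPoints(r).round(1).tolist())
rect("stand",425,470,245,325,.044,.056)
rect("handle",425,470,285,320,.085,.125)
rect("guard",425,470,270,325,.0525,.06)
rect("roof",310,370,150,215,.038,.05)
rect("tray",310,360,205,270,.003,.02)
print("bench z",np.median(P[230:260,380:410,2]))
img=c["img"][140:330,290:480]; cv2.imwrite("pics/crop1.png",cv2.resize(img,(600,600),interpolation=cv2.INTER_CUBIC)[...,::-1])
```

```text
stand 1101 zmed 0.0485 rect [ 471.8 -352.4] [ 63.3 146.1] 78.66 
 [[393.8999938964844, -369.1000061035156], [537.2000122070312, -397.79998779296875], [549.5999755859375, -335.79998779296875], [406.3999938964844, -307.0]]
handle 97 zmed 0.104 rect [ 428.9 -348.5] [14.6 17.1] 86.78 
 [[419.8999938964844, -355.29998779296875], [437.0, -356.29998779296875], [437.79998779296875, -341.70001220703125], [420.79998779296875, -340.70001220703125]]
guard 73 zmed 0.0536 rect [ 432.4 -346.5] [40.3 48.9] 82.04 
 [[405.3999938964844, -363.1000061035156], [453.79998779296875, -369.8999938964844], [459.3999938964844, -330.0], [411.0, -323.20001220703125]]
roof 1223 zmed 0.0427 rect [ 666.7 -152.5] [ 57.9 100.4] 79.74 
 [[612.0999755859375, -172.10000610351562], [710.9000244140625, -190.0], [721.2000122070312, -133.0], [622.4000244140625, -115.0999984741211]]
tray 1324 zmed 0.0056 rect [ 562.4 -136.8] [123.7  92.9] 2.54 
 [[498.6000061035156, -93.19999694824219], [502.70001220703125, -185.89999389648438], [626.2999877929688, -180.5], [622.2000122070312, -87.69999694824219]]
bench z -0.0013731813503483625
```

View pics/crop1.png

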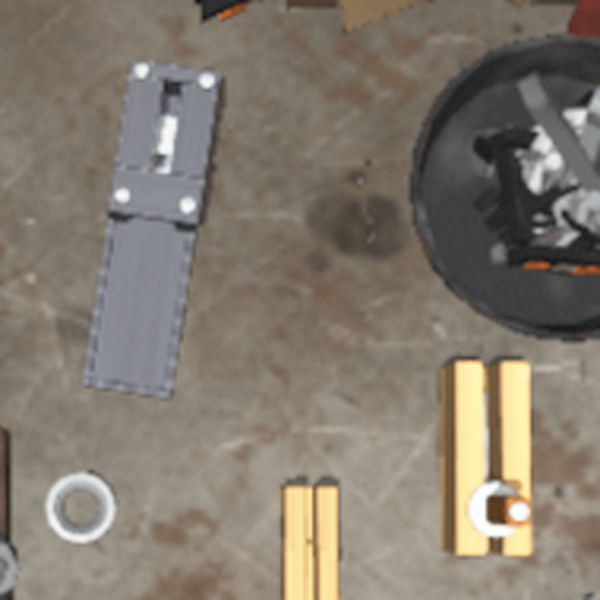

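The crop shows the jig at about -10° yaw with the bright key visible in the sight slit at (165,140). The pick toe lies in the larger stand's groove. The handle is at (515,510). Next I'll take wrist close-ups.

```bash
cat >> h.py <<'E'
from scipy.spatial.transform import Rotation as R
def q(psi): return np.array([np.cos(psi/2),np.sin(psi/2),0,0])
def tip(): 
    s=readout.state(); return s
def look(target,psi,h,name):
    """move TCP so the wrist camera axis hits target (x,y,z); returns capture"""
    s=readout.state(); c=capture("wrist"); E=np.linalg.inv(c["extrinsics"])
    Rt=R.from_quat(s["orientation"]).as_matrix(); Rc=Rt.T@E[:3,:3]; tc=Rt.T@(E[:3,3]-s["position"])
    Rn=R.from_quat(q(psi)).as_matrix(); o=Rn@tc; a=-(Rn@Rc)[:,2]
    k=(target[2]-(h+o[2]))/a[2]; p=np.array([*(np.array(target[:2])-o[:2]-k*a[:2]),h])
    print("cam off",tc.round(3),"axis",a.round(3),"tcp",p.round(3))
    robot.move_ptp(p,q(psi)); robot.sleep(.3); c=capture("wrist")
    np.savez(name+".npz",**c); cv2.imwrite(f"pics/{name}.png",c["img"][...,::-1]); return c
E
python3 - <<'E'
from h import *
for t,psi,n in (((.655,-.15,.03),np.radians(-10.2),"wj"),((.465,-.35,.05),np.radians(-1.5),"ws")):
    c=look(t,psi,.27 if n=="wj" else .25,n); print(readout.state()["time_s"],readout.state()["qpos"].round(2))
E
```

```text
cam off [ 0.075  0.    -0.181] axis [-0.25   0.046 -0.967] tcp [ 0.69  -0.156  0.27 ]
2.85 [-0.35  0.46  1.09 -0.    1.6   1.4 ]
cam off [ 0.075 -0.    -0.181] axis [-0.255  0.007 -0.967] tcp [ 0.49  -0.351  0.25 ]
4.3333 [-0.76  0.24  1.41  0.    1.49  0.83]
```

View pics/wj.png

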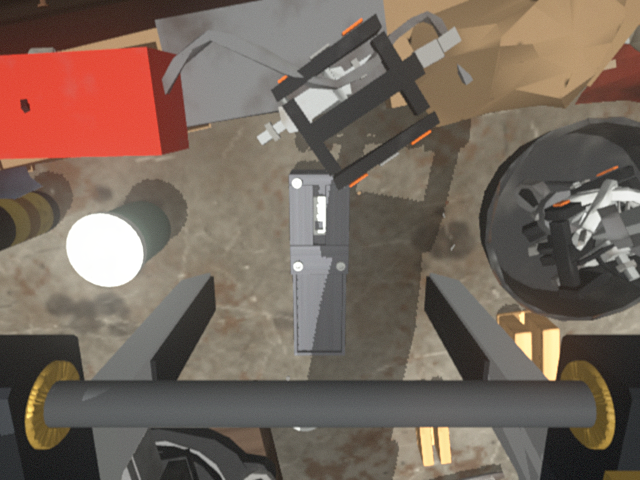

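View pics/ws.png

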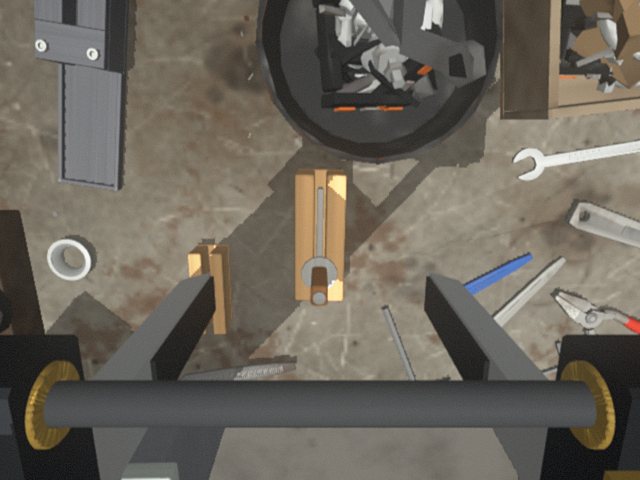

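The jig close-up shows the roof at (290–348,172–268), the tray below it to row 355, and the bright key in the slit at (320,190–235). The stand close-up shows the stand at (295–346,170–300), the grey toe along the groove at column 320, and the handle at (318,285).

Run:
```python
from h import *
J=dict(np.load("wj.npz"));S=dict(np.load("ws.npz"))
def rect(P,m,n):
    Q=P[m]; r=cv2.minAreaRect((Q[:,:2]*1000).astype(np.float32)); b=cv2.boxPoints(r)
    print(n,m.sum(),"z",np.median(Q[:,2]).round(4),"c",np.round(r[0],1),np.round(r[1],1),round(r[2],2),b.round(1).tolist())
def win(u0,u1,v0,v1):
    m=np.zeros((480,640),bool); m[v0:v1,u0:u1]=1; return m
P=world(J); z=P[...,2]; w=win(280,360,160,365)
print("bench",np.median(z[280:340,240:280]))
from scipy import ndimage as nd
roof=w&(z>.0395)&(z<.05)&win(280,356,175,365); roof=nd.binary_opening(roof,np.ones((3,3))); rect(P,roof,"roof")
tr=w&(z>.002)&(z<.02)&win(280,360,250,365); tr=nd.binary_opening(tr,np.ones((3,3))); rect(P,tr,"tray")
g=J["img"].astype(int).min(2); k=(g>170)&win(308,333,182,246); ys,xs=np.where(k)
rect(P,k,"key bright"); 
print("slit img mins\n",g[180:248:2,308:334:1])
P=world(S); z=P[...,2]; print("bench",np.median(z[180:240,380:420]))
hsv=cv2.cvtColor(S["img"],cv2.COLOR_RGB2HSV)
st=win(285,356,165,255)&(z>.045)&(z<.055); rect(P,st,"stand far")
grey=win(310,332,180,258)&(z<.04)&(z>.005)&(hsv[...,1]<60); rect(P,grey,"toe"); 
hd=win(300,336,255,306)&(z>.09)&(z<.13); rect(P,hd,"handle")
gd=win(295,346,250,306)&(z>.0515)&(z<.062)&(hsv[...,1]<60); rect(P,gd,"guard")
for x0 in (.45,.47,.49,.51,.53):
    a=st&(abs(P[...,0]-x0)<.002); print(x0,"stand y",P[a][:,1].min().round(4),P[a][:,1].max().round(4))
```

```text
bench 0.0016335000160481172
roof 4883 z 0.0456 c [ 667.9 -151.6] [58.1 99.6] 79.68 [[613.7000122070312, -171.1999969482422], [711.7000122070312, -189.10000610351562], [722.0999755859375, -131.89999389648438], [624.0999755859375, -114.0999984741211]]
tray 4220 z 0.0079 c [ 556.1 -130.6] [ 59.2 104.6] 79.53 [[499.29998779296875, -150.1999969482422], [602.0999755859375, -169.1999969482422], [612.9000244140625, -111.0999984741211], [510.0, -92.0]]
key bright 314 z 0.0155 c [ 708.6 -160.2] [ 10.4 112.4] 79.52 [[652.2999877929688, -155.1999969482422], [762.9000244140625, -175.60000610351562], [764.7999877929688, -165.3000030517578], [654.2000122070312, -144.89999389648438]]
slit img mins
 [[165 163 166 163 167 165 163 163 164 164 166 163 162 166 165 164 165 165
  162 166 166 168 157 125 108  86]
 [163 158 158 161 162 162 159 159 160 158 162 159 163 162 163 160 159 161
  159 161 159 161 152 114  96 100]
 [150 149 148 146 143 144 143 143 146 145 144 158 160 159 158 160 157 153
  148 149 142 132 117 101  95  97]
 [157 160 159 154 133  99  98  96 100  95 105 137 160 157 156 158 154 125
  140 1
[... 3789 characters left out ...]
9] 89.34 [[421.5, -354.8999938964844], [439.5, -355.1000061035156], [439.6000061035156, -341.70001220703125], [421.70001220703125, -341.5]]
guard 589 z 0.0555 c [ 431.5 -348.2] [31.8 30.6] 86.14 [[415.20001220703125, -363.1000061035156], [445.70001220703125, -365.1000061035156], [447.79998779296875, -333.3999938964844], [417.29998779296875, -331.3999938964844]]
0.45 stand y -0.3719 -0.3263
0.47 stand y -0.372 -0.3273
0.49 stand y -0.3733 -0.328
0.51 stand y -0.3743 -0.3289Traceback (most recent call last):
  File "<stdin>", line 23, in <module>
    return umr_minimum(a, axis, None, out, keepdims, initial, where)
ValueError: zero-size array to reduction operation minimum which has no identity
```

```bash
cat >> h.py <<'E'
PSI=np.radians(-10.35); U=np.array([np.cos(PSI),np.sin(PSI)]); N=np.array([-U[1],U[0]])
M=np.array([.6181,-.1431])          # slot mouth (world), mean of two views
def jig(p): d=np.asarray(p)[...,:2]-M; return np.stack([d@U,d@N],-1)
def w(x,y,z): return np.array([*(M+x*U+y*N),z])
def ray(c,u,v,z):
    E=np.linalg.inv(c["extrinsics"]);K=c["mtx"]
    d=E[:3,:3]@np.array([(u-K[0,2])/K[0,0],-(v-K[1,2])/K[1,1],-1]); return E[:3,3]+d*(z-E[2,3])/d[2]
GZ=.048                              # TCP z minus pick z when gripped
E
python3 - <<'E'
from h import *
J=dict(np.load("wj.npz"))
for uv in((318.4,225.3),(318.4,234),(318.4,195.5)): print(uv,jig(ray(J,*uv,.0155)).round(4))
# slit edges at roof height in jig frame
print("slit",jig(ray(J,312.5,210,.0456)),jig(ray(J,327,185,.0456)), "roof front",jig(np.array([.6189,-.14265])))
q0=q(np.radians(-2.0))
robot.move_ptp([.4305,-.3484,.15],q0)
robot.move_l([.4305,-.3484,.064],max_speed=.08)
robot.close_gripper(strength=50); robot.sleep(.2)
s=readout.state(); print(s["time_s"],s["gripper_width"],s["gripper_force"],s["ft_force"].round(2),s["position"])
robot.move_l([.4305,-.3484,.135],max_speed=.08)
robot.move_ptp(w(-.089,0,.125),q(PSI)); robot.sleep(.3)
c=capture("wrist"); np.savez("wp.npz",**c); cv2.imwrite("pics/wp.png",c["img"][150:390,220:420].repeat(2,0).repeat(2,1)[...,::-1])
s=readout.state(); print(s["time_s"],s["gripper_width"],s["ft_force"].round(2),s["position"])
E
```

```text
(318.4, 225.3) [0.0443 0.0012]
(318.4, 234) [0.0349 0.0012]
(318.4, 195.5) [0.0756 0.0011]
slit [0.06658514 0.006724  ] [ 0.09068266 -0.0070977 ] roof front [0.00070614 0.00058641]
7.5 0.013634022395638488 49.99866306781769 [ 0.63 -0.6  -1.22] [ 0.4305229  -0.34843505  0.0639796 ]
9.85 0.0136511772841687 [ 0.81 -0.49 -1.72] [ 0.53041224 -0.12804933  0.12505492]
```

View pics/wp.png

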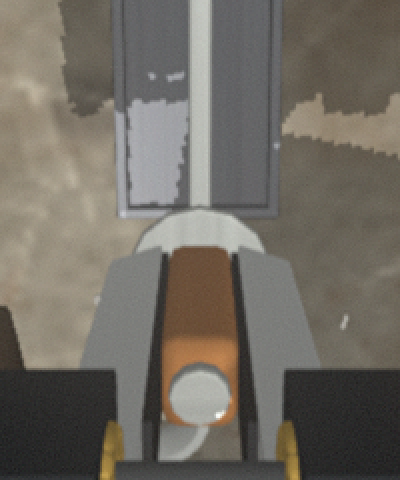

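The pick is gripped upright, with the toe running up the middle of the tray. Next I'll compare the toe with the jig in this same view.

Run:
```python
from h import *
c=dict(np.load("wp.npz")); P=world(c); z=P[...,2]; j=jig(P)
A=(abs(j[...,1])<.05)&(j[...,0]>-.11)&(j[...,0]<.12)
t=A&(z>.07)&(z<.095)&(j[...,0]>-.06); print("toe z",np.median(z[t]),"x",j[t][:,0].min(),np.percentile(j[t][:,0],[97,99.5]))
for x in(-.055,-.04,-.03,-.02): 
    m=t&(abs(j[...,0]-x)<.003); a=j[m][:,1]; print(x,a.min().round(4),a.max().round(4))
r=A&(z>.038)&(z<.052)
for x in(.01,.03,.06,.08):
    m=r&(abs(j[...,0]-x)<.004); a=j[m][:,1]; print("roof",x,a.min().round(4),a.max().round(4),np.median(z[m]).round(4))
print("roof x",np.percentile(j[r][:,0],[.5,1,2,99]))
tr=A&(z>.003)&(z<.02)
for x in(-.09,-.06,-.02):
    m=tr&(abs(j[...,0]-x)<.004); a=j[m][:,1]; print("tray",x,a.min().round(4),a.max().round(4),np.median(z[m]).round(4))
```

```text
toe z 0.08450224286248911 x -0.0599206649740849 [-0.01608978 -0.0146511 ]
-0.055 -0.0037 0.0021
-0.04 -0.0037 0.002
-0.03 -0.0037 0.002
-0.02 -0.0037 0.0019
roof 0.01 -0.0287 0.0293 0.0458
roof 0.03 -0.0284 0.0293 0.0454Traceback (most recent call last):
  File "<stdin>", line 9, in <module>
    return umr_minimum(a, axis, None, out, keepdims, initial, where)
ValueError: zero-size array to reduction operation minimum which has no identity
```

```bash
cat >> h.py <<'E'
M=M+.0012*N+.0013*U                  # tip-consistent frame
def T(x,y,tz): return w(x-.0725,y,tz+.009+GZ)   # TCP for tip at jig x,y, height tz
def st(m=""):
    s=readout.state(); p=s["position"]; g=jig(p)
    print(m,"t",s["time_s"],"tip",np.round([g[0]+.0725,g[1],p[2]-.009-GZ],4),"F jig",np.round([s["ft_force"][:2]@U,s["ft_force"][:2]@N,s["ft_force"][2]],2)); return s
E
python3 - <<'E'
from h import *
robot.move_l(T(-.0165,.0008,.0175),max_speed=.1); st("low")
print(robot.move_l(T(.0437,.0008,.0175),max_speed=.05,until_force=3)); robot.sleep(.2); st("in")
print(robot.move_l(T(.0437,.0008,.0078),max_speed=.02,until_force=2.5)); robot.sleep(.3); st("down")
c=capture("wrist"); cv2.imwrite("pics/we.png",c["img"][100:300,220:420].repeat(3,0).repeat(3,1)[...,::-1])
E
```

```text
low t 10.5083 tip [-0.0162  0.0008  0.0176] F jig [-0.51 -0.53 -1.3 ]
False
in t 12.0583 tip [0.0435 0.0008 0.0176] F jig [-0.3  -0.32 -1.24]
False
down t 12.9917 tip [0.0438 0.0008 0.008 ] F jig [ 0.25  0.09 -2.24]
```

View pics/we.png

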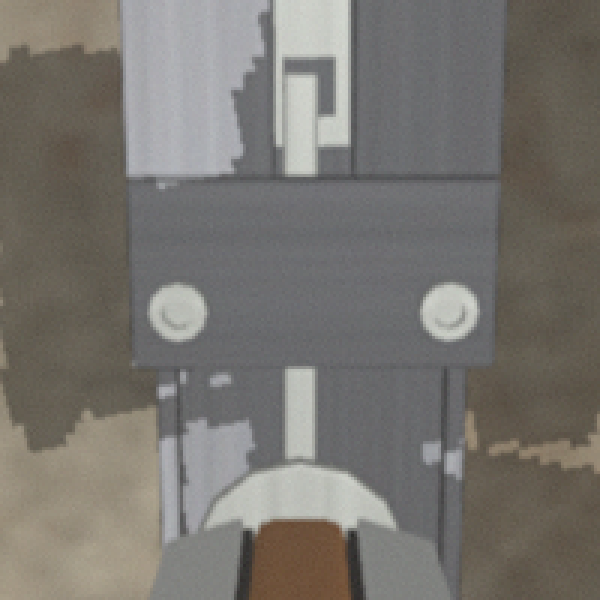

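The tip is in the eye: toe at (301,100), with the eye's free room visible to its right and ahead. The toe plane sits at crop column 300 and the roof middle at about 312, so the mid-line is about 1.9 mm to -y of the tip. I'll correct for that, check overhead clearance and try the +y side.

```bash
cat >> h.py <<'E'
M=M-.0011*N                          # image: slit middle vs toe plane
E
python3 - <<'E'
from h import *
P=np.load("P.npy"); j=jig(P)+[.0725,0]
m=(j[...,0]>-.11)&(j[...,0]<.02)&(abs(j[...,1])<.11)&(P[...,2]<.5); print("max z near gripper path",P[m][:,2].max())
s=st("start")
print(robot.move_l(T(.0437,.0115,.008),max_speed=.015,until_force=2.5)); robot.sleep(.2); s=st("side")
y=jig(s["position"])[1]-.0004
print(robot.move_l(T(.0437,y,.008),max_speed=.02)); robot.sleep(.2);st("relaxed")
print(robot.move_l(T(.020,y,.008),max_speed=.02,until_force=3)); robot.sleep(.1); st("pull")
c=capture("wrist"); cv2.imwrite("pics/wf.png",c["img"][100:300,220:420].repeat(3,0).repeat(3,1)[...,::-1])
E
```

```text
max z near gripper path 0.06265487583157836
start t 13.0417 tip [0.0438 0.0019 0.0079] F jig [-0.21 -0.   -1.93]
True
side t 13.8417 tip [0.0426 0.0102 0.0064] F jig [ 1.05 -0.67 -0.64]
False
relaxed t 14.2917 tip [0.0433 0.01   0.0077] F jig [ 0.05 -1.06 -2.09]
True
pull t 15.1417 tip [0.0299 0.0099 0.0074] F jig [2.56 0.04 0.23]
```

View pics/wf.png

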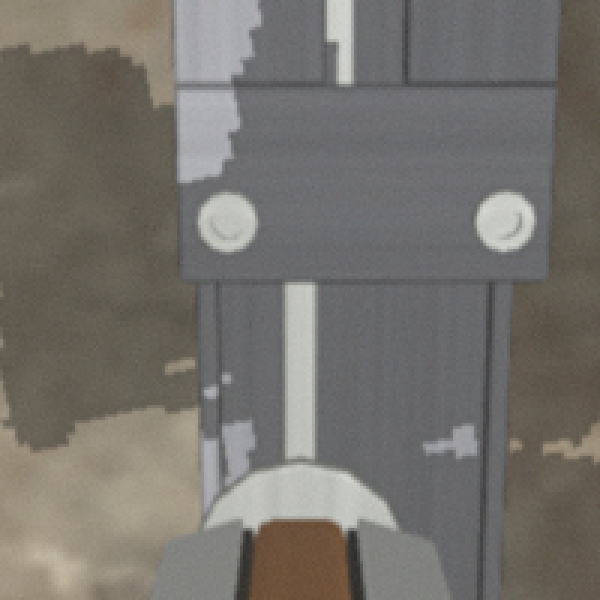

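The key stopped with a steady 2.6 N at nose x ≈ 22 mm, with the key against the +y wall, so the lug is on that side. I'll push it back in, move it over to the -y wall and pull again.

Run:
```python
from h import *
y=.0099
print(robot.move_l(T(.046,y-.0005,.008),max_speed=.03,until_force=6)); robot.sleep(.1); st("back")
print(robot.move_l(T(.045,-.0115,.008),max_speed=.02,until_force=3)); robot.sleep(.2); s=st("side")
y=jig(s["position"])[1]+.0004
robot.move_l(T(.045,y,.008),max_speed=.02); robot.sleep(.2);st("relaxed")
print(robot.move_l(T(.010,y,.008),max_speed=.02,until_force=3)); robot.sleep(.1); st("pull")
c=capture("wrist"); cv2.imwrite("pics/wg.png",c["img"][100:300,220:420].repeat(3,0).repeat(3,1)[...,::-1])
```

```text
True
back t 15.6 tip [0.0316 0.0099 0.0064] F jig [-1.22  0.1   3.45]
True
side t 16.15 tip [0.0317 0.0096 0.0064] F jig [-0.84 -0.02  4.05]
relaxed t 17.1583 tip [0.0449 0.0099 0.0079] F jig [-0.97 -1.18 -1.49]
True
pull t 18.175 tip [0.0302 0.0098 0.0075] F jig [ 2.82 -0.34  0.22]
```

Run:
```python
from h import *
Z=.0098; y=.0098
robot.move_l(T(.0305,y,Z),max_speed=.02); robot.sleep(.1); st("up")
print(robot.move_l(T(.046,y-.0005,Z),max_speed=.03,until_force=6)); robot.sleep(.1); s=st("back")
if jig(s["position"])[0]+.0725>.044:
    print(robot.move_l(T(.0455,-.0115,Z),max_speed=.02,until_force=3)); robot.sleep(.2); s=st("side")
    y=jig(s["position"])[1]+.0004
    if y<-.008:
        robot.move_l(T(.045,y,Z),max_speed=.02); robot.sleep(.2);st("relaxed")
        print(robot.move_l(T(.010,y,Z),max_speed=.02,until_force=3)); robot.sleep(.1); st("pull")
```

```text
up t 18.625 tip [0.0303 0.0098 0.0097] F jig [ 2.02 -0.03 -0.23]
False
back t 19.3917 tip [0.046  0.0093 0.0098] F jig [-0.34 -0.17 -1.11]
True
side t 20.5917 tip [ 0.0438 -0.0101  0.0078] F jig [-0.42 -0.06 -1.14]
relaxed t 21.0417 tip [ 0.045  -0.0097  0.0098] F jig [ 0.53 -0.17 -1.79]
False
pull t 23.0417 tip [ 0.0101 -0.0097  0.0098] F jig [-0.1   0.17 -1.01]
```

It went through with no resistance. I'll drag the key on into the tray and look.

Run:
```python
from h import *
Z=.0098;y=-.0097
print(robot.move_l(T(-.058,y,Z),max_speed=.035,until_force=4)); robot.sleep(.3); st("pull")
c=capture("wrist"); cv2.imwrite("pics/wh.png",c["img"][60:300,200:440].repeat(2,0).repeat(2,1)[...,::-1])
```

```text
False
pull t 25.4333 tip [-0.058  -0.0097  0.0098] F jig [-0.01 -0.15 -1.41]
```

View pics/wh.png

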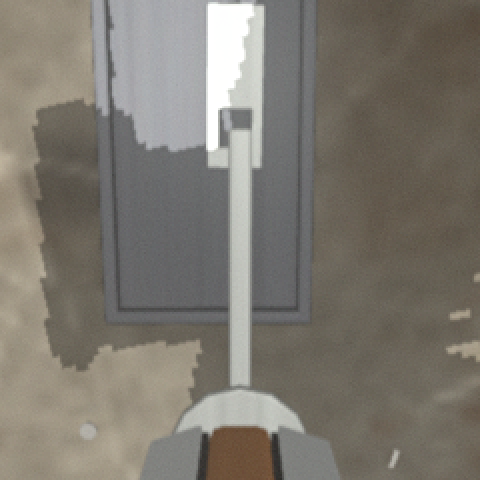

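The key lies flat in the tray at (235,85), clear of the mouth, with the tip in its eye. I'll ease the tip off, lift, and hang the pick back.

Run:
```python
from h import *
robot.move_l(T(-.056,-.0097,.0098),max_speed=.02)
robot.move_l(T(-.056,-.0097,.085),max_speed=.08); st("up")
robot.move_ptp([.4305,-.3484,.145],q(np.radians(-2.0))); robot.sleep(.3)
print(robot.move_l([.4305,-.3484,.075],max_speed=.06,until_force=5)); st("mid")
print(robot.move_l([.4305,-.3484,.0642],max_speed=.02,until_force=4)); robot.sleep(.2); s=st("low"); print(s["position"])
```

```text
up t 26.825 tip [-0.0566 -0.0096  0.0843] F jig [-0.08 -0.38 -1.85]
False
mid t 29.35 tip [-0.076  -0.236   0.0185] F jig [ 0.21 -0.51 -0.97]
True
low t 30.1 tip [-0.0768 -0.2356  0.007 ] F jig [-0.38  0.11  5.91]
[ 0.43024755 -0.34815317  0.06399018]
```

Run:
```python
from h import *
robot.gripper_open(); robot.sleep(.2); p=readout.state()["position"]
robot.move_l([p[0],p[1],.16],max_speed=.1)
c=look((.48,-.33,.05),np.radians(-2),.27,"wz"); P=world(c); z=P[...,2]
c2=capture("top"); Pt=world(c2); np.savez("top2.npz",**c2)
for n,A in(("wrist",P),("top",Pt)):
    m=(abs(A[...,0]-.4305)<.04)&(abs(A[...,1]+.348)<.04)&(A[...,2]>.095)&(A[...,2]<.13)
    print(n,np.median(A[m],0).round(4))
j=jig(Pt); k=(j[...,0]>-.1)&(j[...,0]<-.005)&(abs(j[...,1])<.02)&(c2["img"].min(2)>175); print("key",k.sum(),np.median(j[k],0),j[k].min(0),j[k].max(0))
full=c["img"]; a=cv2.resize(c2["img"][140:330,150:480],(640,368)); cv2.imwrite("pics/fin.png",cv2.resize(np.vstack([full[140:340],a]),(640,568))[...,::-1]); st()
```

```text
cam off [ 0.075 -0.    -0.181] axis [-0.254  0.01  -0.967] tcp [ 0.51  -0.331  0.27 ]
wrist [ 0.4336 -0.3476  0.1072]
top [nan nan nan]
key 140 [-0.04577937 -0.00784803] [-0.06817872 -0.01589622] [-0.02600213  0.00040997]
 t 33.7583 tip [-0.0018 -0.205   0.2121] F jig [-1.61  0.15 -0.37]
  return _methods._mean(a, axis=axis, dtype=dtype,
  ret = um.true_divide(
```

View pics/fin.png

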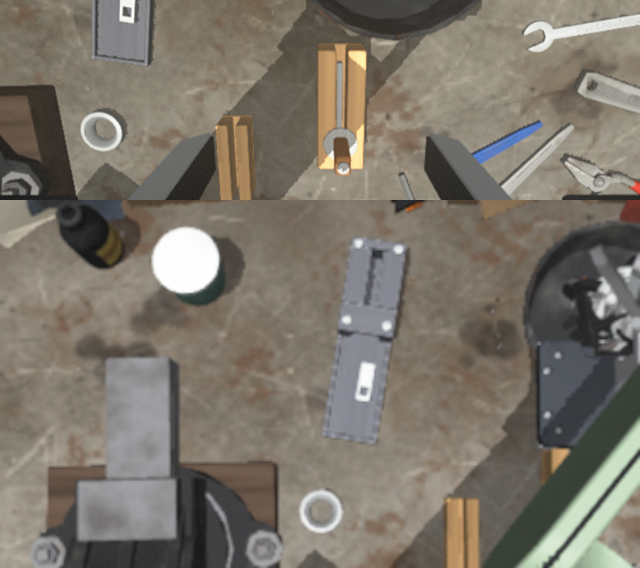

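The picture shows the pick hanging in the stand at (340,110) and the key flat in the tray at (365,382), with the slot empty. The jar, oil bottle and cup have not moved.

```bash
python3 -c "
from h import *
print(hand_in())"
```

```text
the job is handed in; nothing more can be done
None
```

I handed the job in at about 34 s. The key lies flat in the tray, clear of the slot, and the pick hangs back in its stand. The jar, oil bottle and cup look unmoved in the final picture, and no verdict was returned.

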